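Fetch the dropper bottle from behind the others

TASK

The small dropper bottle stands at the back of the wooden bottle tray, behind the spray can and the jar. First move the spray can and the jar out of the way on to the black rubber mat, then stand the dropper bottle in the middle of the saucer, and only after that put the spray can and the jar back on the tray, each on the very spot where it stood before. Keep everything upright and leave the brush, the pot and the candle alone.

Things in the scene. Friction and masses are not known exactly. Their poses are not given: they have to be found in the camera images.
- bottle_tray: Fixed brown wooden tray, 134 mm (x, away from the robot) by 164 mm (y, left); base 4 mm thick, rim 10 mm high, 4 mm wide. Three flush black discs mark the places: two of 62 mm in the front row at x -30, y +42 and -42 mm, one of 44 mm behind at x +30, y 0. Origin: centre of the underside, z up. Turned with the worktop, left or right of the mat.
- rubber_mat: Fixed flat black rubber mat, 176 mm (its x, pointing away from the robot) by 86 mm (its y, pointing left), 4 mm thick, room for the two things one behind the other, 88 mm apart. Origin: centre of the underside, z up.
- saucer: Fixed round steel saucer, 84 mm across, rim 11 mm high, flat inner floor 4 mm above its underside and about 70 mm wide; in front of the tray. Origin: centre of the underside, z up.
- spray_can: Tall spray can with a green cap, 52 mm diameter, 171 mm high, about 0.2 kg, loose, on one of the two front discs of the tray. Origin: centre of its underside (4 mm above the tray's underside), z up along the can.
- jar: Round glass jar with a dark screw lid (fixed), 44 mm diameter, 105 mm high, about 0.1 kg, loose, on the other front disc. Origin: centre of its underside, z up along the jar.
- dropper: Small brown dropper bottle with a black rubber bulb, 102 mm high: body 33 mm in diameter up to a shoulder at 60 to 70 mm, collar 24 mm wide up to 77 mm, then the bulb, 13 mm wide; take it by the upper body, 0.07 kg, loose, on the rear disc. Origin: centre of its underside, z up along the bottle.
- brush: Bystander: wooden scrubbing brush lying on its bristles, 154 x 61 x 46 mm, loose. Origin: centre of its underside. Must stay where it is.
- pot: Bystander: low round pot, 69 mm diameter, 41 mm high, loose, beyond the tray. Origin: centre of its underside. Must stay where it is.
- candle: Bystander: candle in a glass, 76 mm diameter, 90 mm high, loose. Origin: centre of its underside. Must stay where it is.
There are look-alikes about, which are no part of the job. Leave any green look-alike of the dropper alone.

How it is judged:
On the way, in this order (a step that is already met when the one before it is completed fails the run):
1. the spray can and the jar both stand released on the rubber mat (x of spray_can in the frame of rubber_mat between -0.085 and 0.085 m and y of spray_can in the frame of rubber_mat between -0.04 and 0.04 m and z of spray_can in the frame of rubber_mat between 0 and 0.009 m and angle between each of spray_can, jar's own z axis and vertical below 0.12 rad and linear speed of each of spray_can, jar below 0.03 m/s and angular speed of each of spray_can, jar below 1.5 rad/s and contact force between each of spray_can, jar and the fingers below 0.2 N and x of jar in the frame of rubber_mat between -0.085 and 0.085 m and y of jar in the frame of rubber_mat between -0.04 and 0.04 m and z of jar in the frame of rubber_mat between 0 and 0.009 m), for 0.2 s.
2. the dropper bottle stands released in the saucer while the spray can and the jar are still on the mat (all of step 1 and horizontal distance between dropper and saucer below 0.015 m and z of dropper in the frame of saucer between 0 and 0.009 m and angle between dropper's own z axis and vertical below 0.12 rad and linear speed of dropper below 0.03 m/s and angular speed of dropper below 1.5 rad/s and contact force between dropper and the fingers below 0.2 N), for 0.2 s.
At the end, for the whole second after the job is handed in: the dropper bottle stands upright in the saucer within 15 mm of its middle, and the spray can and the jar stand upright on the tray, each within 15 mm of where it stood at the start, all released and at rest (horizontal distance between dropper and saucer below 0.015 m and z of dropper in the frame of saucer between 0 and 0.009 m and angle between each of dropper, spray_can, jar's own z axis and vertical below 0.12 rad and linear speed of each of dropper, spray_can, jar below 0.03 m/s and angular speed of each of dropper, spray_can, jar below 1.5 rad/s and contact force between each of dropper, spray_can, jar and the fingers below 0.2 N and distance of each of spray_can, jar from where it was at the start of the episode below 0.015 m); the robot touches nothing.
It fails at once if the spray can, the jar or the dropper bottle is tipped by more than 0.6 rad (angle between any of spray_can, jar, dropper's own z axis and vertical above 0.6 rad).
It fails at once if the brush, the pot or the candle is moved by more than 15 mm (distance of any of brush, pot, candle from where it was at the start of the episode above 0.015 m).
It also fails if it takes over 99 s, if anything falls off the work surface, if the arm or the gripper's body presses on something with over 40 N, if the wrist force passes 120 N, or if a joint passes its speed limit or range.

ROBOT

A 6-joint arm with a two-finger parallel gripper is mounted at the origin on a cart in front of the work surface, level with it; the furniture and walls round the work are solid. World frame = base frame: x ahead of the robot, y to its left, z up, the work surface at z = 0. Lengths are in m, angles in rad, forces in N, time in s.
With the tool pointing down it reaches from about 0.25 to 0.725 m from the base axis. Payload 4 kg.
Tool frame: the origin (TCP) lies on the centre line of the jaws, within the pads' length; the fingertips stand tip_reach ahead of it and the grasp point (between the pads) lies 5 mm behind it (tip_reach is the distance from the TCP to the fingertips, in m); z points along the fingers, y is the direction in which the jaws open and shut (so a half turn about z gives the same grasp; the last joint's range is limited). The gripper opens to 85 mm and grips with 20 to 120 N. Pads are 22 mm wide; open, the fingers measure 114 mm over their backs; the gripper's body (76 mm by 85 mm) begins 54 mm behind the grasp point. The pads swing forward as they close: fully open they stand 13 mm farther back than shut.
Start: joints at [-1.341, 0.241, 0.005, 1.335, 0, 1.571], TCP at [0.114, -0.487, 0.245] pointing down, gripper open.
Joint ranges: [-2.72, 2.72], [-1.05, 1.87], [-1.09, 1.28], [-1.99, 2.15], [-1.42, 1.44], [-3.14, 3.14]. Speed limits (rad/s): [2.79, 2.79, 3.14, 3.14, 3.14, 3.14].

INTERFACE

Orientations are given as a unit quaternion [x, y, z, w].
In Python, from workcell import * gives the robot as it stands.
- The arm moves only by the tool arm_command, never from a script. Its arguments are lists of equal length, an entry for each row: "translation": the shift along the tool's x, y, z in cm, a list of three; "turn": the turn about the tool's z in rad; "hand": the closure, from 0 (fully open) to 1 (shut). In form: {"translation": [[x, y, z], ...], "turn": [turn, ...], "hand": [hand, ...]}. A call has 1 to 5 rows; each row is the pose to reach, as a shift and turn from the pose commanded when the call began, along the tool's axes at that moment; what a row does not reach only later rows make up. A row lasts 1/12 s, in which the tool goes at most 41.7 mm and 7.16 degrees, less where a joint would pass 70% of its speed; a pose out of reach is approached as far as the arm can. A call with a gripper value outside its range is refused whole. The fingers move at their own pace and stop on an object; the grip force is fixed at half the most. Time passes only in rows, so rows that repeat a pose let the fingers close. It gives the time, the measured TCP pose, the force and the opening at its end, in the units of the state.
- get_obs(): the state, without advancing time (a new reading comes with each control period).
- camera(name): name is "side" or "top"; returns (picture, depth): 384x512x3 uint8, red, green, blue; 384x512 float32, m along the optical axis (not along the pixel's ray), 0 where there is no reading.
- camera_info(name): a dict with "mtx" (3x3 intrinsics, pixels), "dist_coeffs" ([k1, k2, p1, p2, k3] as OpenCV has them; the pictures are not rectified), "world_to_cam" (4x4, takes a point from world to camera coordinates). Camera axes: x right, y down, z forward; pixel columns grow to the right and rows downward; lengths in m; the calibration is good to about 2 mm. A picture is of the moment at which its call begins. camera_info takes no time and is no camera call.
- job_done(): hands the job in, once; it reports no verdict.
Trained networks look in the newest picture that a camera, given by its name, has taken for a name from the list of things; names that differ only in an ending like _2 or _b are one class to them, and where a whole thing is asked for, a point or a joint stands for the part that bears it (a point fixed in the world has none). Each returns a list of dicts, best first, with "conf" (0 to 1); they miss things now and then, are a little off and sometimes report something else, mostly with a low value. They report only what shows in the picture. A call takes as long as a camera call. They do not tell look-alikes from the thing itself.
- search_frame(camera, name): "location" ([row, column] in pixels, amid what is visible of it).
- spot_point(camera, name): "location" ([row, column] in pixels: a listed point, or the origin of a listed thing).
The state is a dict: "clock": time; "joint_pos": joint angles; "joint_vel": joint speeds; "tau": joint torques, N m; "eef_pos": TCP position; "tool_rot": TCP orientation; "ft_force": force on the tool from outside, world axes, zero at the start; "ft_torque": the same for the moment, N m; "grip_width": finger opening in m.
Only numpy, scipy, OpenCV 4.12 (cv2) and the standard library are available. Lean on these libraries where they do the work, as an engineer would, in place of code of your own. Each camera call takes 0.05 s, during which the arm holds its last target. There are 200 camera calls.

## Working session

There is one attempt and no reset: what is moved stays moved. The work goes in short steps, Python scripts to look and compute and a tool call to move; the robot and the scene stay as the last step left them, time stands still between calls to the robot, and variables do not carry over. Pictures are saved under pics/ and viewed, about 12 in all and at most 16, crops included, and the job is handed in when it is done.

Besides the shell and the picture viewer there is one more tool, called after "Request:" by a JSON object that holds its "op" and its "data". arm_command: Moves the arm, as the interface text tells. Its arguments: {"type":"object","properties":{"translation":{"type":"array","items":{"type":"array","items":{"type":"number"}}},"turn":{"type":"array","items":{"type":"number"}},"hand":{"type":"array","items":{"type":"number"}}},"required":["translation","turn","hand"]}

```bash
mkdir -p pics; ls; cat > h.py <<'E'
import sys; sys.path.insert(0,'.')
from workcell import *
import numpy as np, cv2
def pix2w(cam,r,c,z=None,depth=None):
    i=camera_info(cam); p=cv2.undistortPoints(np.array([[[c,r]]],float),np.array(i["mtx"]),np.array(i["dist_coeffs"]))[0,0]
    T=np.linalg.inv(np.array(i["world_to_cam"])); d=np.array([p[0],p[1],1.])
    if depth is not None: return (T@np.r_[d*depth,1])[:3]
    o=T[:3,3]; v=T[:3,:3]@d; return o+v*(z-o[2])/v[2]
def w2pix(cam,P):
    i=camera_info(cam); M=np.array(i["world_to_cam"])
    q,_=cv2.projectPoints(np.array(P,float).reshape(-1,1,3),cv2.Rodrigues(M[:3,:3])[0],M[:3,3],np.array(i["mtx"]),np.array(i["dist_coeffs"]))
    return q[:,0,::-1]
def cloud(cam,D):
    i=camera_info(cam); h,w=D.shape; c,r=np.meshgrid(np.arange(w),np.arange(h))
    p=cv2.undistortPoints(np.stack([c,r],-1).reshape(-1,1,2).astype(float),np.array(i["mtx"]),np.array(i["dist_coeffs"]))[:,0]
    X=np.c_[p,np.ones(len(p))]*D.reshape(-1,1); T=np.linalg.inv(np.array(i["world_to_cam"]))
    return (X@T[:3,:3].T+T[:3,3]).reshape(h,w,3)
def save(n,im): cv2.imwrite('pics/'+n,im[...,::-1])
E
python3 - <<'E'
from h import *
np.set_printoptions(precision=3,suppress=True)
print(get_obs())
for c in("top","side"):
    im,D=camera(c); save(c+'0.png',im); np.save(c+'0.npy',D); print(c,np.linalg.inv(camera_info(c)["world_to_cam"])); np.save(c+'0im.npy',im)
    for n in["bottle_tray","rubber_mat","saucer","spray_can","jar","dropper"]:
        print(n,[(np.round(d["location"]),round(d["conf"],2)) for d in spot_point(c,n)[:3]])
E
```

```text
pics
{'clock': 0.0, 'joint_pos': array([-1.341,  0.241,  0.004,  1.335,  0.   ,  1.571]), 'joint_vel': array([ 0.001, -0.001,  0.001,  0.001,  0.   ,  0.001]), 'tau': array([  0.001, -37.232,  25.241,   0.017,   0.   ,  -0.   ]), 'eef_pos': array([ 0.114, -0.486,  0.244]), 'tool_rot': array([ 0.993,  0.115, -0.   , -0.001]), 'ft_force': array([-0.395, -0.307, -0.976]), 'ft_torque': array([ 0.018,  0.012, -0.032]), 'grip_width': 0.08549304652946191}
top [[ 0.029 -0.99   0.137  0.309]
 [-1.    -0.029  0.003 -0.363]
 [ 0.001 -0.137 -0.991  1.093]
 [ 0.     0.     0.     1.   ]]
bottle_tray [(array([223., 234.]), 0.58)]
rubber_mat [(array([173., 199.]), 0.66)]
saucer [(array([245., 196.]), 0.95)]
spray_can [(array([212., 219.]), 0.6)]
jar [(array([240., 227.]), 0.8)]
dropper [(array([280., 292.]), 0.71), (array([214., 242.]), 0.68), (array([214., 221.]), 0.54)]
side [[ 0.998 -0.002  0.067  0.407]
 [-0.063 -0.393  0.917 -1.175]
 [ 0.025 -0.919 -0.392  0.41 ]
 [ 0.     0.     0.     1.   ]]
bottle_tray [(array([211., 230.]), 0.84)]
rubber_mat [(array([196., 265.]), 0.96)]
saucer [(array([192., 201.]), 0.61)]
spray_can [(array([201., 233.]), 0.75)]
jar [(array([206., 208.]), 0.56)]
dropper [(array([211., 232.]), 0.92), (array([279., 184.]), 0.92), (array([238., 163.]), 0.88)]
```

View pics/top0.png

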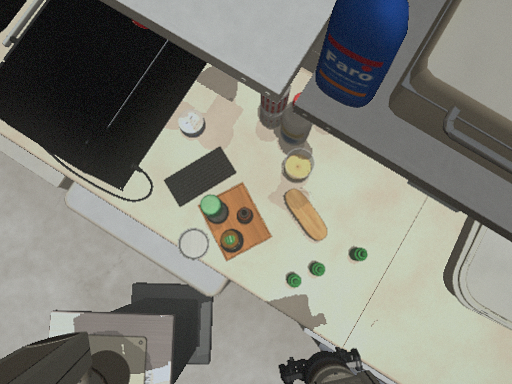

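View pics/side0.png

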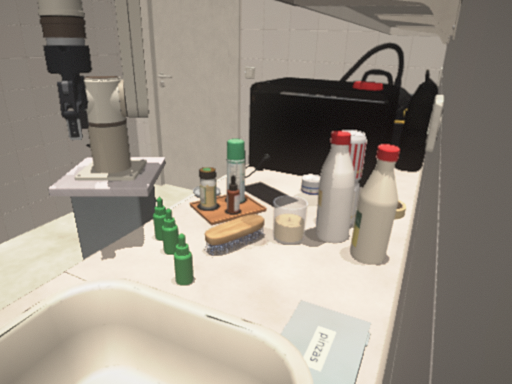

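The top view shows the tray around (222,235) [row,col], the spray can's green cap at (207,211), the jar's dark lid at (240,231), the brown dropper at (214,243), the mat at (176,200) and the saucer at (243,194). The dropper candidates in the top view are (214,243) on the tray and the green ones at (280,293), (269,317) and (254,359). Only the one on the tray is brown and stands on the rear disc.

```bash
python3 - <<'E'
from h import *
np.set_printoptions(precision=4,suppress=True)
im=np.load('top0im.npy');D=np.load('top0.npy');C=cloud('top',D)
save('crop0.png',cv2.resize(im[135:270,155:335],None,fx=4.4,fy=4.4,interpolation=cv2.INTER_CUBIC))
for n,(r,c) in dict(can=(207,211),jar=(240,231),drop=(214,244),mat=(176,200),sauc=(243,194),tray=(240,258),pot=(122,192),brush=(215,306),candle=(165,298)).items(): print(n,C[r,c])
reg=np.zeros(D.shape,bool);reg[135:270,155:335]=1
Z=C[...,2]
def st(n,m):
    P=C[m&reg]; (x,y),(w,h),a=cv2.minAreaRect(P[:,:2].astype(np.float32)); print(n,len(P),P.mean(0),'rect',x,y,w,h,a)
st('can top',(Z>.15)&(Z<.2))
def near(r,c,k): 
    rr,cc=np.indices(D.shape); return (rr-r)**2+(cc-c)**2<k*k
st('jar top',(Z>.095)&(Z<.125)&near(240,231,16))
st('drop top',(Z>.085)&(Z<.12)&near(214,244,9))
g=im.max(2)<75
st('mat',g&(Z<.012)&near(176,200,42)&(Z>-.005))
hsv=cv2.cvtColor(im,cv2.COLOR_RGB2HSV)
wood=(hsv[...,0]<16)&(hsv[...,1]>110)&near(222,235,45)&(Z<.02)
st('tray',wood)
m=near(243,194,20)&(Z>.006)&(Z<.02); st('saucer rim',m)
print(Z[100:135:5,160:300:20]) 
S=np.load('side0.npy');CS=cloud('side',S);ims=np.load('side0im.npy')
save('crops0.png',cv2.resize(ims[125:265,140:330],None,fx=4,fy=4,interpolation=cv2.INTER_CUBIC))
E
```

```text
can [ 0.4107 -0.2633  0.177 ]
jar [ 0.3417 -0.3064  0.1119]
drop [ 0.4046 -0.3345  0.1018]
mat [ 0.5117 -0.2117  0.0044]
sauc [ 0.3346 -0.2045  0.0052]
tray [ 0.3473 -0.3702  0.0034]
pot [ 0.6475 -0.1891  0.0414]
brush [ 0.412  -0.4891  0.0453]
candle [ 0.5402 -0.4672  0.0442]
can top 385 [ 0.4147 -0.2631  0.1734] rect 0.4153026342391968 -0.26208680868148804 0.045584890991449356 0.04789339378476143 0.9267854690551758
jar top 276 [ 0.343  -0.3034  0.1086] rect 0.3419586420059204 -0.3036727011203766 0.04211641475558281 0.04221375286579132 1.6214951276779175
drop top 26 [ 0.4081 -0.3342  0.1007] rect 0.407866895198822 -0.33428293466567993 0.009770768694579601 0.01342660654336214 89.41692352294922
mat 1977 [ 0.511  -0.211   0.0041] rect 0.4828096628189087 -0.23007550835609436 0.1534675657749176 0.17321163415908813 33.581336975097656
tray 1932 [ 0.3974 -0.3195  0.0045] rect 0.39632827043533325 -0.30641594529151917 0.16349393129348755 0.13178443908691406 29.365468978881836
saucer rim 261 [ 0.333  -0.2044  0.009 ] rect 0.3334938585758209 -0.20383670926094055 0.07988183200359344 0.0808786153793335 1.5705474615097046
[[ 0.1457  0.0331 -0.0012 -0.0022 -0.0028  0.0004  0.4888]
 [ 0.1302  0.0014  0.0032  0.0033 -0.0027 -0.0006  0.1802]
 [ 0.1121 -0.0005 -0.0002 -0.0007 -0.0014  0.001   0.1452]
 [ 0.0917  0.0412  0.0441 -0.0014 -0.0001  0.0391  0.1008]
 [ 0.0749  0.0389  0.0409 -0.0001 -0.0027  0.0007  0.0614]
 [ 0.0555  0.0403  0.0414 -0.0041 -0.0013  0.002   0.0124]
 [ 0.0323 -0.001   0.037   0.0024  0.0015  0.0029 -0.0026]]
```

View pics/crop0.png

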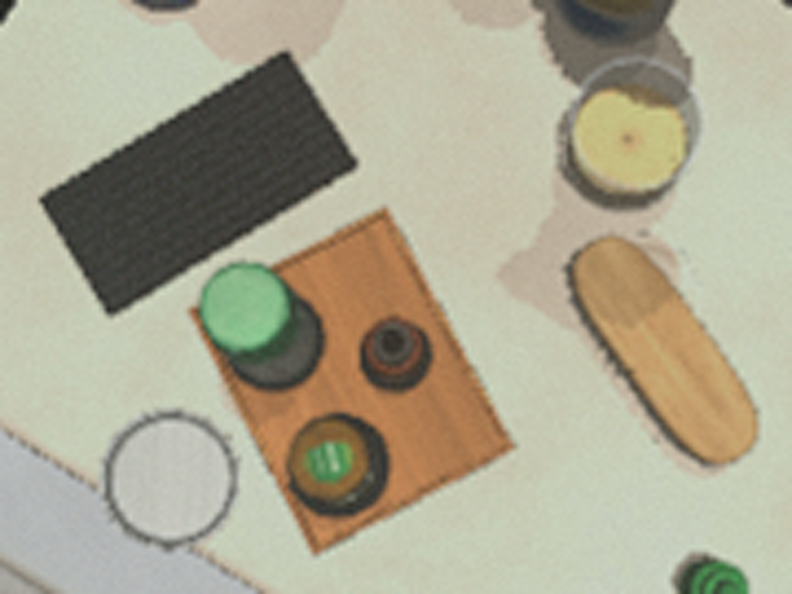

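View pics/crops0.png

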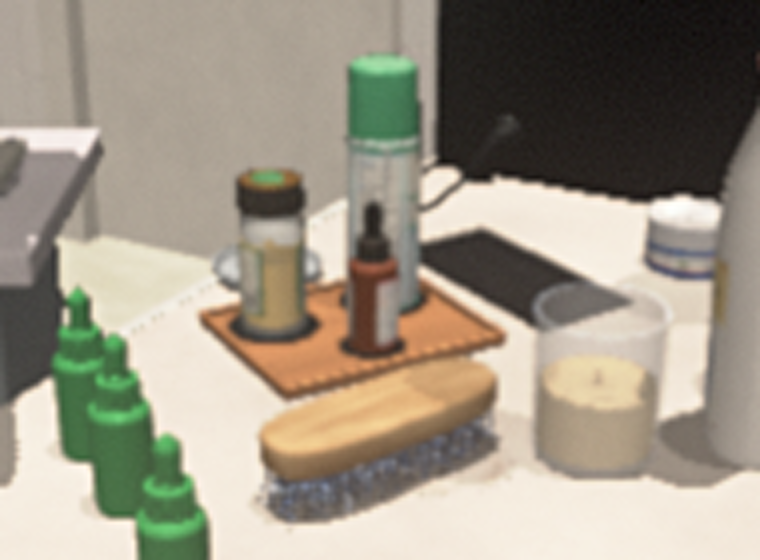

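The crops confirm the brown dropper at top crop (393,345), behind the can and jar; every bottle of that shape off the tray is green. I'll compute the mat pose and the moves next.

```bash
cat >> h.py <<'E'
from scipy.spatial.transform import Rotation as R
def deltas(*targets):
    o=get_obs(); A=R.from_quat(o["tool_rot"]).as_matrix(); p=o["eef_pos"]
    print('clock %.2f'%o["clock"],'pos',np.round(p,4),'yaw_y %.1f'%np.degrees(np.arctan2(A[1,1],A[0,1])),'w %.4f'%o["grip_width"],'F',np.round(o["ft_force"],1))
    for t in targets: print(t,'-> cm',np.round(A.T@(np.array(t)-p)*100,2))
E
python3 - <<'E'
from h import *
np.set_printoptions(precision=4,suppress=True)
def cr(L,z): return np.array([pix2w('top',135+y/4.4,155+x/4.4,z=z) for x,y in L])
m=cr([(40,200),(287,50),(357,163),(110,315)],.004); t=cr([(192,310),(387,208),(514,447),(316,552)],.008)
for q in(m,t):
    e=q[1]-q[0]; f=q[0]-q[3]; print(q.mean(0),np.linalg.norm(e),np.linalg.norm(f),np.degrees(np.arctan2(e[1],e[0])),np.degrees(np.arctan2(f[1],f[0])))
c=m.mean(0); u=(m[1]-m[0]+m[2]-m[3]); u/=np.linalg.norm(u); print('far',c+.044*u,'near',c-.044*u)
im=np.load('top0im.npy'); print('saucer c',pix2w('top',135+478/4.4,155+171/4.4,z=.011))
deltas((.416,-.261,.245))
E
```

```text
[ 0.5112 -0.2123  0.004 ] 0.17455365018707703 0.08246406096352209 -56.254237561368434 33.91602006982839
[ 0.3949 -0.309   0.008 ] 0.13113367518236926 0.16098383913938855 -60.3458982468096 29.45417292510352
far [ 0.5357 -0.2488  0.004 ] near [ 0.4868 -0.1757  0.004 ]
saucer c [ 0.3329 -0.2051  0.011 ]
clock 0.70 pos [ 0.1139 -0.4869  0.2453] yaw_y -76.8 w 0.0851 F [-0.6 -0.5  0.8]
(0.416, -0.261, 0.245) -> cm [ 34.56 -15.11   0.03]
```

Request:
{"op": "arm_command", "data": {"translation": [[3.5, -1.5, 0], [7, -3, 0], [10.5, -4.5, 0], [14, -6, 0], [17.5, -7.5, 0]], "turn": [0, 0, 0, 0, 0], "hand": [0, 0, 0, 0, 0]}}

```text
clock: 1.12
eef_pos: [0.2682, -0.3729, 0.2455]
tool_rot: [0.993, 0.114, 0.0, 0.0]
ft_force: [0.5, 0.2, 0.3]
grip_width: 0.0852
```

Request:
{"op": "arm_command", "data": {"translation": [[3.5, -1.5, 0], [7, -3, 0], [10.5, -4.5, 0], [14, -6, 0], [17, -7.6, 0]], "turn": [0, 0, 0, 0, 0], "hand": [0, 0, 0, 0, 0]}}

```text
clock: 1.53
eef_pos: [0.4173, -0.2598, 0.2455]
tool_rot: [0.993, 0.115, 0.0, 0.0]
ft_force: [0.1, 0.3, -0.4]
grip_width: 0.0852
```

Request:
{"op": "arm_command", "data": {"translation": [[0, 0, 0], [0, 0, 0], [0, 0, 0], [0, 0, 0], [0, 0, 0]], "turn": [-0.12, -0.24, -0.36, -0.48, -0.6], "hand": [0, 0, 0, 0, 0]}}

```text
clock: 1.95
eef_pos: [0.4156, -0.261, 0.2453]
tool_rot: [0.914, 0.406, -0.0, 0.0]
ft_force: [-0.9, -0.9, 0.9]
grip_width: 0.0854
```

Request:
{"op": "arm_command", "data": {"translation": [[0, 0, 0], [0, 0, 0], [0, 0, 0], [0, 0, 0], [0, 0, 0]], "turn": [-0.12, -0.24, -0.36, -0.48, -0.6], "hand": [0, 0, 0, 0, 0]}}

```text
clock: 2.37
eef_pos: [0.4154, -0.2613, 0.2453]
tool_rot: [0.753, 0.658, 0.0, 0.0]
ft_force: [-0.5, -0.2, -0.2]
grip_width: 0.0853
```

Request:
{"op": "arm_command", "data": {"translation": [[0, 0, 0], [0, 0, 0], [0, 0, 0], [0, 0, 0], [0, 0, 0]], "turn": [-0.12, -0.24, -0.36, -0.48, -0.6], "hand": [0, 0, 0, 0, 0]}}

```text
clock: 2.78
eef_pos: [0.4155, -0.2612, 0.2454]
tool_rot: [0.525, 0.851, 0.0, 0.0]
ft_force: [0.5, 0.4, -0.5]
grip_width: 0.0855
```

```bash
python3 -c "
from h import *
im,D=camera('side'); save('side1.png',cv2.resize(im[20:240,60:330],None,fx=2.8,fy=2.8))
deltas((.416,-.261,.14)); print(get_obs()['joint_pos'])"
```

```text
clock 2.83 pos [ 0.4154 -0.2612  0.2453] yaw_y 26.8 w 0.0856 F [ 0.1 -0.1  0.3]
(0.416, -0.261, 0.14) -> cm [-1.000e-02  6.000e-02  1.053e+01]
[-5.61336828e-01  2.22229181e-01 -1.87690289e-02  1.32975168e+00
  5.09320205e-05  5.40965333e-01]
```

View pics/side1.png

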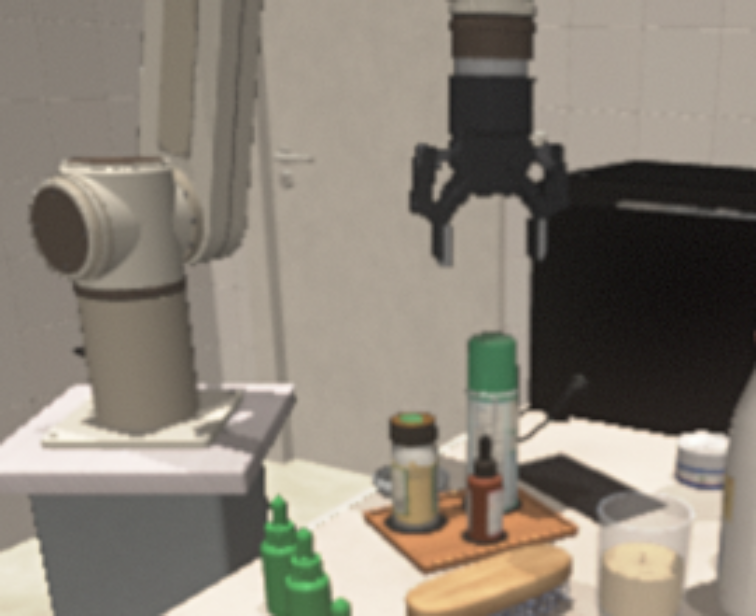

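The empty gripper hangs directly above the can, with its fingers at crop (440..540, 240) and the cap at (492,360). I'll descend and grip.

Request:
{"op": "arm_command", "data": {"translation": [[0, 0, 3], [0, 0.05, 6], [0, 0.05, 8.5], [0, 0.05, 10.3], [0, 0.05, 10.3]], "turn": [0, 0, 0, 0, 0], "hand": [0, 0, 0, 0, 0]}}

```text
clock: 3.25
eef_pos: [0.4132, -0.2594, 0.1384]
tool_rot: [0.529, 0.849, 0.0, -0.004]
ft_force: [-0.7, 1.3, 0.2]
grip_width: 0.0854
```

Request:
{"op": "arm_command", "data": {"translation": [[0, 0, 0], [0, 0, 0], [0, 0, 0], [0, 0, 0], [0, 0, 0]], "turn": [0, 0, 0, 0, 0], "hand": [0.15, 0.3, 0.45, 0.7, 1]}}

```text
clock: 3.67
eef_pos: [0.4176, -0.262, 0.1446]
tool_rot: [0.528, 0.849, 0.0, 0.003]
ft_force: [1.0, 0.2, 6.5]
grip_width: 0.0458
```

Request:
{"op": "arm_command", "data": {"translation": [[0, 0, 0], [0, 0, 0], [0, 0, 0], [0, 0, 0], [0, 0, 0]], "turn": [0, 0, 0, 0, 0], "hand": [1, 1, 1, 1, 1]}}

```text
clock: 4.08
eef_pos: [0.4176, -0.262, 0.1446]
tool_rot: [0.528, 0.849, 0.0, 0.003]
ft_force: [0.4, 0.4, 6.9]
grip_width: 0.0456
```

```bash
python3 -c "
from h import *
deltas((.5355,-.249,.172))"
```

```text
clock 4.08 pos [ 0.4176 -0.262   0.1446] yaw_y 26.3 w 0.0456 F [0.4 0.4 6.9]
(0.5355, -0.249, 0.172) -> cm [-4.07 11.16 -2.69]
```

Request:
{"op": "arm_command", "data": {"translation": [[0, 0, -0.7], [0, 0, -1.8], [0, 0, -3], [-0.4, 1.2, -3.2], [-1, 2.8, -3.2]], "turn": [0, 0, 0, 0, 0], "hand": [1, 1, 1, 1, 1]}}

```text
clock: 4.5
eef_pos: [0.4448, -0.2577, 0.1756]
tool_rot: [0.528, 0.849, -0.0, 0.0]
ft_force: [0.3, 1.2, -2.8]
grip_width: 0.0459
```

Request:
{"op": "arm_command", "data": {"translation": [[-0.7, 2, 0], [-1.5, 4, 0], [-2.2, 6, 0], [-2.8, 7.6, 0], [-3.1, 8.5, 0]], "turn": [0, 0, 0, 0, 0], "hand": [1, 1, 1, 1, 1]}}

```text
clock: 4.92
eef_pos: [0.5367, -0.2472, 0.174]
tool_rot: [0.527, 0.85, 0.0, -0.0]
ft_force: [0.8, -0.1, -2.4]
grip_width: 0.0457
```

```bash
python3 -c "
from h import *
im,D=camera('side'); save('side2.png',cv2.resize(im[60:240,160:330],None,fx=3,fy=3))
deltas((.5355,-.249,.142))"
```

```text
clock 4.97 pos [ 0.5378 -0.247   0.1739] yaw_y 26.4 w 0.0462 F [ 2.7 -0.1 -1.3]
(0.5355, -0.249, 0.142) -> cm [-0.08 -0.29  3.18]
```

View pics/side2.png

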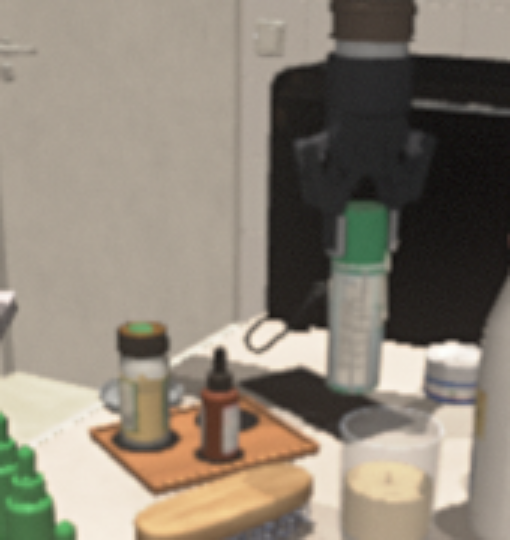

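The can hangs upright in the jaws, cap at crop (365,230), over the mat. I'll lower it and release.

Request:
{"op": "arm_command", "data": {"translation": [[-0.05, -0.2, 0.8], [-0.05, -0.25, 1.6], [-0.05, -0.25, 2.3], [-0.05, -0.25, 2.8], [-0.05, -0.25, 3]], "turn": [0, 0, 0, 0, 0], "hand": [1, 1, 1, 1, 1]}}

```text
clock: 5.38
eef_pos: [0.5318, -0.2496, 0.1447]
tool_rot: [0.528, 0.849, -0.001, -0.001]
ft_force: [-4.5, 0.7, 12.7]
grip_width: 0.0454
```

Request:
{"op": "arm_command", "data": {"translation": [[0, 0, 0], [0, 0, 0], [0, 0, 0], [0, 0, 0], [0, 0, 0]], "turn": [0, 0, 0, 0, 0], "hand": [1, 0.35, 0.2, 0, 0]}}

```text
clock: 5.8
eef_pos: [0.5334, -0.2494, 0.1444]
tool_rot: [0.528, 0.849, 0.0, 0.0]
ft_force: [-0.1, 0.7, 0.3]
grip_width: 0.0852
```

Request:
{"op": "arm_command", "data": {"translation": [[0, 0, 0], [0, 0, -1], [0, 0, -3], [0, 0, -6], [0, 0, -9]], "turn": [0, 0, 0, 0, 0], "hand": [0, 0, 0, 0, 0]}}

```text
clock: 6.22
eef_pos: [0.5327, -0.2489, 0.2351]
tool_rot: [0.528, 0.849, -0.0, -0.001]
ft_force: [0.8, -0.8, 0.2]
grip_width: 0.0853
```

```bash
python3 -c "
from h import *
deltas((.3435,-.302,.19),(.3435,-.302,.075))"
```

```text
clock 6.22 pos [ 0.5327 -0.2489  0.2351] yaw_y 26.3 w 0.0853 F [ 0.8 -0.8  0.2]
(0.3435, -0.302, 0.19) -> cm [  3.62 -19.31   4.54]
(0.3435, -0.302, 0.075) -> cm [  3.6  -19.29  16.04]
```

Request:
{"op": "arm_command", "data": {"translation": [[0.7, -3.9, 0], [1.4, -7.8, 0], [2.2, -11.7, 1], [2.9, -15.6, 2.5], [3.6, -19.3, 4]], "turn": [0, 0, 0, 0, 0], "hand": [0, 0, 0, 0, 0]}}

```text
clock: 6.63
eef_pos: [0.3433, -0.3031, 0.1954]
tool_rot: [0.527, 0.85, -0.0, 0.002]
ft_force: [-0.2, -1.2, -0.2]
grip_width: 0.0857
```

```bash
python3 - <<'E'
from h import *
im,D=camera('top'); C=cloud('top',D); Z=C[...,2]
rr,cc=np.indices(D.shape)
m=(Z>.15)&(Z<.19)&(rr>140)&(rr<200)&(cc>170)&(cc<250); P=C[m]; print('can on mat',len(P),P.mean(0))
save('top3.png',cv2.resize(im[135:270,155:335],None,fx=4.4,fy=4.4,interpolation=cv2.INTER_CUBIC))
im,D=camera('side'); save('side3.png',cv2.resize(im[60:240,140:330],None,fx=3.2,fy=3.2))
deltas((.3435,-.302,.065))
E
```

```text
can on mat 385 [ 0.52790512 -0.25056816  0.17254339]
clock 6.73 pos [ 0.3373 -0.3008  0.1919] yaw_y 26.0 w 0.0852 F [-0.2  0.1  0.6]
(0.3435, -0.302, 0.065) -> cm [-0.48  0.56 12.68]
```

View pics/side3.png

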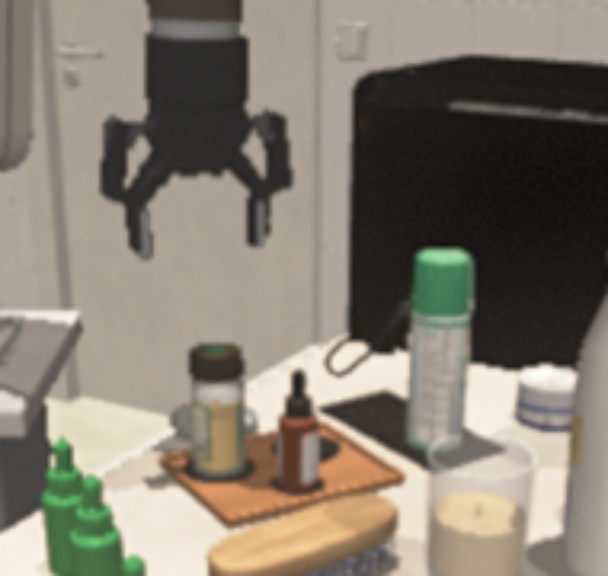

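The can stands upright on the mat at crop (440,350); the open gripper is above the jar at (218,410).

Request:
{"op": "arm_command", "data": {"translation": [[0, 0, 2], [0, 0, 4], [0, 0, 5], [0, 0, 5], [0, 0, 5]], "turn": [0, 0, 0, 0, 0], "hand": [0, 0, 0, 0, 0]}}

```text
clock: 7.15
eef_pos: [0.3448, -0.3025, 0.1448]
tool_rot: [0.528, 0.85, 0.0, -0.0]
ft_force: [0.2, 0.1, -0.8]
grip_width: 0.085
```

```bash
python3 - <<'E'
from h import *
deltas((.3435,-.302,.065))
E
```

```text
clock 7.15 pos [ 0.3448 -0.3025  0.1448] yaw_y 26.3 w 0.0850 F [ 0.2  0.1 -0.8]
(0.3435, -0.302, 0.065) -> cm [ 0.11 -0.1   7.98]
```

Request:
{"op": "arm_command", "data": {"translation": [[0.1, -0.1, 2], [0.1, -0.1, 4], [0.1, -0.1, 6], [0.1, -0.1, 7.5], [0.1, -0.1, 8]], "turn": [0, 0, 0, 0, 0], "hand": [0, 0, 0, 0, 0]}}

```text
clock: 7.57
eef_pos: [0.3431, -0.3018, 0.0636]
tool_rot: [0.528, 0.85, 0.0, -0.001]
ft_force: [-0.7, 0.5, -0.1]
grip_width: 0.0855
```

Request:
{"op": "arm_command", "data": {"translation": [[0, 0, 0], [0, 0, 0], [0, 0, 0], [0, 0, 0], [0, 0, 0]], "turn": [0, 0, 0, 0, 0], "hand": [0, 0.2, 0.4, 0.5, 0.6]}}

```text
clock: 7.98
eef_pos: [0.3442, -0.3028, 0.0657]
tool_rot: [0.528, 0.849, 0.0, 0.002]
ft_force: [-1.0, -0.0, 6.2]
grip_width: 0.0426
```

Request:
{"op": "arm_command", "data": {"translation": [[0, 0, 0], [0, 0, 0], [0, 0, 0], [0, 0, 0], [0, 0, 0]], "turn": [0, 0, 0, 0, 0], "hand": [1, 1, 1, 1, 1]}}

```text
clock: 8.4
eef_pos: [0.3441, -0.3026, 0.0658]
tool_rot: [0.528, 0.849, 0.0, 0.002]
ft_force: [1.5, 0.5, 4.9]
grip_width: 0.0424
```

```bash
python3 - <<'E'
from h import *
deltas((.487,-.1755,.065))
E
```

```text
clock 8.40 pos [ 0.3441 -0.3026  0.0658] yaw_y 26.3 w 0.0424 F [1.5 0.5 4.9]
(0.487, -0.1755, 0.065) -> cm [ 5.06 18.45  0.09]
```

Request:
{"op": "arm_command", "data": {"translation": [[0, 0, -0.8], [0, 0, -2], [0, 0, -3.2], [0.3, 1.1, -3.5], [0.8, 3, -3.5]], "turn": [0, 0, 0, 0, 0], "hand": [1, 1, 1, 1, 1]}}

```text
clock: 8.82
eef_pos: [0.3667, -0.2825, 0.1008]
tool_rot: [0.529, 0.849, -0.0, 0.001]
ft_force: [0.5, -0.4, -1.8]
grip_width: 0.0424
```

Request:
{"op": "arm_command", "data": {"translation": [[0.7, 2.5, 0], [1.4, 5, 0], [2, 7.5, 0], [2.7, 10, 0], [3.3, 12, 0]], "turn": [0, 0, 0, 0, 0], "hand": [1, 1, 1, 1, 1]}}

```text
clock: 9.23
eef_pos: [0.4609, -0.197, 0.0994]
tool_rot: [0.527, 0.85, 0.0, 0.0]
ft_force: [0.4, 0.2, -0.9]
grip_width: 0.0423
```

Request:
{"op": "arm_command", "data": {"translation": [[0.4, 1.6, 0], [0.8, 2.9, 0], [0.9, 3.4, 0], [0.9, 3.4, 0], [0.9, 3.4, 0]], "turn": [0, 0, 0, 0, 0], "hand": [1, 1, 1, 1, 1]}}

```text
clock: 9.65
eef_pos: [0.4854, -0.1757, 0.0991]
tool_rot: [0.528, 0.849, -0.0, -0.0]
ft_force: [0.4, -0.2, -0.8]
grip_width: 0.0424
```

```bash
python3 - <<'E'
from h import *
im,D=camera('side'); save('side4.png',cv2.resize(im[60:240,140:330],None,fx=3.2,fy=3.2))
deltas((.487,-.1755,.066))
E
```

```text
clock 9.70 pos [ 0.4851 -0.176   0.0991] yaw_y 26.3 w 0.0420 F [ 0.2  0.2 -1.4]
(0.487, -0.1755, 0.066) -> cm [-0.04  0.2   3.31]
```

View pics/side4.png

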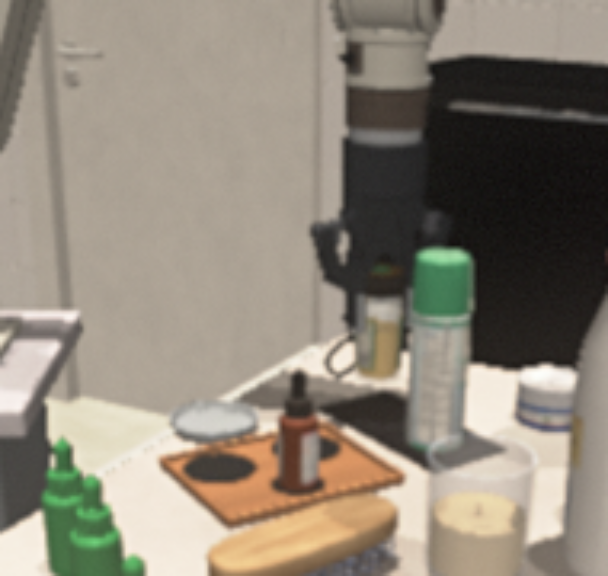

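The jar is held upright at crop (380,330) over the near end of the mat, clear of the can.

Request:
{"op": "arm_command", "data": {"translation": [[0, 0.1, 0.8], [0, 0.2, 1.7], [0, 0.2, 2.5], [0, 0.2, 3.1], [0, 0.2, 3.35]], "turn": [0, 0, 0, 0, 0], "hand": [1, 1, 1, 1, 1]}}

```text
clock: 10.12
eef_pos: [0.4866, -0.1749, 0.0657]
tool_rot: [0.528, 0.849, -0.0, -0.001]
ft_force: [-8.4, 2.8, 24.1]
grip_width: 0.0422
```

Request:
{"op": "arm_command", "data": {"translation": [[0, 0, 0], [0, 0, 0], [0, 0, 0], [0, 0, 0], [0, 0, 0]], "turn": [0, 0, 0, 0, 0], "hand": [1, 0.4, 0.2, 0, 0]}}

```text
clock: 10.53
eef_pos: [0.4876, -0.1749, 0.0656]
tool_rot: [0.528, 0.849, 0.0, -0.0]
ft_force: [-0.8, -0.3, -0.0]
grip_width: 0.0845
```

Request:
{"op": "arm_command", "data": {"translation": [[0, 0, 0], [0, 0, -1], [0, 0, -3], [0, 0, -6], [0, 0, -9]], "turn": [0, 0, 0, 0, 0], "hand": [0, 0, 0, 0, 0]}}

```text
clock: 10.95
eef_pos: [0.4868, -0.1745, 0.1567]
tool_rot: [0.528, 0.849, -0.0, -0.001]
ft_force: [0.5, 0.4, 0.2]
grip_width: 0.0852
```

```bash
python3 - <<'E'
from h import *
deltas((.4095,-.333,.165),(.4095,-.333,.052))
E
```

```text
clock 10.95 pos [ 0.4868 -0.1745  0.1567] yaw_y 26.3 w 0.0852 F [0.5 0.4 0.2]
(0.4095, -0.333, 0.165) -> cm [-10.78 -13.96  -0.83]
(0.4095, -0.333, 0.052) -> cm [-10.8  -13.94  10.47]
```

Request:
{"op": "arm_command", "data": {"translation": [[0, 0, -3.5], [0, -1, -6.5], [-2, -4, -6.5], [-4.3, -7, -6.5], [-6.3, -9, -6.5]], "turn": [0, 0, 0, 0, 0], "hand": [0, 0, 0, 0, 0]}}

```text
clock: 11.37
eef_pos: [0.4339, -0.2726, 0.2229]
tool_rot: [0.527, 0.85, -0.0, 0.001]
ft_force: [1.0, -0.1, 0.3]
grip_width: 0.0855
```

Request:
{"op": "arm_command", "data": {"translation": [[-2, -2.5, 0], [-4.5, -4.9, 2], [-4.5, -4.9, 4], [-4.5, -4.9, 6], [-4.5, -4.9, 6]], "turn": [0, 0, 0, 0, 0], "hand": [0, 0, 0, 0, 0]}}

```text
clock: 11.78
eef_pos: [0.4083, -0.3323, 0.1575]
tool_rot: [0.528, 0.849, 0.0, -0.004]
ft_force: [-1.4, 0.3, -0.1]
grip_width: 0.0854
```

```bash
python3 - <<'E'
from h import *
im,D=camera('top'); C=cloud('top',D); Z=C[...,2]
rr,cc=np.indices(D.shape)
m=(Z>.15)&(Z<.19)&(rr>140)&(rr<200)&(cc>170)&(cc<250); P=C[m]; print('can on mat',len(P),P.mean(0))
a=im[135:270,155:335]; 
i2,D=camera('side'); b=i2[60:240,140:330]
h=420; f=lambda q:cv2.resize(q,(h*q.shape[1]//q.shape[0],h),interpolation=cv2.INTER_CUBIC)
z=np.hstack([f(a),f(b)]); z=cv2.resize(z,(800,z.shape[0]*800//z.shape[1])); save('both5.png',z)
deltas((.4095,-.333,.165),(.4095,-.333,.052))
E
```

```text
can on mat 53 [ 0.54158369 -0.23647753  0.17537972]
clock 11.88 pos [ 0.4104 -0.3329  0.161 ] yaw_y 26.3 w 0.0854 F [-0.1  0.1  0. ]
(0.4095, -0.333, 0.165) -> cm [ 0.04 -0.09 -0.4 ]
(0.4095, -0.333, 0.052) -> cm [ 0.02 -0.08 10.9 ]
```

View pics/both5.png

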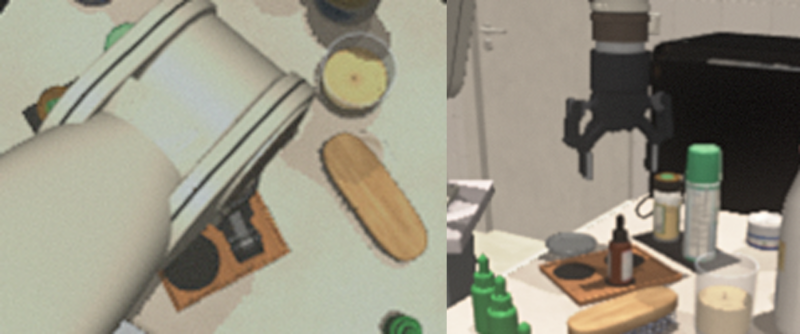

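Right half: the can at (703,200) and the jar at (668,205) both stand upright on the mat; the gripper is above the brown dropper at (620,250).

Request:
{"op": "arm_command", "data": {"translation": [[0, -0.1, 2.5], [0, -0.1, 5], [0, -0.1, 7.5], [0, -0.1, 10], [0, -0.1, 10.9]], "turn": [0, 0, 0, 0, 0], "hand": [0, 0, 0, 0, 0]}}

```text
clock: 12.3
eef_pos: [0.4097, -0.3326, 0.0506]
tool_rot: [0.527, 0.85, 0.0, -0.001]
ft_force: [-0.5, 1.3, -0.4]
grip_width: 0.0856
```

Request:
{"op": "arm_command", "data": {"translation": [[0, 0, 0], [0, 0, 0], [0, 0, 0], [0, 0, 0], [0, 0, 0]], "turn": [0, 0, 0, 0, 0], "hand": [0, 0.2, 0.4, 0.5, 0.6]}}

```text
clock: 12.72
eef_pos: [0.411, -0.3344, 0.0535]
tool_rot: [0.528, 0.849, -0.0, 0.002]
ft_force: [-1.2, 0.3, -1.0]
grip_width: 0.0387
```

Request:
{"op": "arm_command", "data": {"translation": [[0, 0, 0], [0, 0, 0], [0, 0, 0], [0, 0, 0], [0, 0, 0]], "turn": [0, 0, 0, 0, 0], "hand": [1, 1, 1, 1, 1]}}

```text
clock: 13.13
eef_pos: [0.4107, -0.3344, 0.0535]
tool_rot: [0.528, 0.849, -0.0, 0.001]
ft_force: [-0.1, 0.7, 6.0]
grip_width: 0.0303
```

```bash
python3 - <<'E'
from h import *
deltas((.333,-.2045,.09))
E
```

```text
clock 13.13 pos [ 0.4107 -0.3344  0.0535] yaw_y 26.3 w 0.0303 F [-0.1  0.7  6. ]
(0.333, -0.2045, 0.09) -> cm [15.08 -1.21 -3.69]
```

Request:
{"op": "arm_command", "data": {"translation": [[0, 0, -0.8], [0, 0, -2], [0, 0, -3.2], [1, -0.1, -3.7], [3, -0.2, -3.7]], "turn": [0, 0, 0, 0, 0], "hand": [1, 1, 1, 1, 1]}}

```text
clock: 13.55
eef_pos: [0.3967, -0.3095, 0.0909]
tool_rot: [0.528, 0.849, -0.0, 0.003]
ft_force: [1.2, 0.1, -0.2]
grip_width: 0.0305
```

Request:
{"op": "arm_command", "data": {"translation": [[2.2, -0.2, 0], [4.5, -0.4, 0], [7, -0.6, 0], [9, -0.8, 0], [10.7, -0.9, 0]], "turn": [0, 0, 0, 0, 0], "hand": [1, 1, 1, 1, 1]}}

```text
clock: 13.97
eef_pos: [0.3374, -0.2137, 0.0887]
tool_rot: [0.528, 0.849, 0.0, -0.001]
ft_force: [0.5, -0.1, -0.5]
grip_width: 0.0305
```

Request:
{"op": "arm_command", "data": {"translation": [[0.9, -0.1, 0], [1.3, -0.1, 0], [1.4, -0.1, 0], [1.4, -0.1, 0], [1.4, -0.1, 0]], "turn": [0, 0, 0, 0, 0], "hand": [1, 1, 1, 1, 1]}}

```text
clock: 14.38
eef_pos: [0.3332, -0.2044, 0.0891]
tool_rot: [0.528, 0.849, -0.0, 0.001]
ft_force: [-0.7, -0.7, -1.2]
grip_width: 0.0306
```

```bash
python3 - <<'E'
from h import *
im,D=camera('side'); save('side6.png',cv2.resize(im[60:240,140:330],None,fx=3.2,fy=3.2))
print(spot_point('side','saucer')[:2])
print('saucer expected px',w2pix('side',[(.333,-.2045,0)]))
deltas((.333,-.2045,.0535))
E
```

```text
[{'location': [194.5, 205.6], 'conf': 0.58}]
saucer expected px [[193.1056968 206.1698812]]
clock 14.48 pos [ 0.3329 -0.2043  0.0889] yaw_y 26.3 w 0.0303 F [-0.6 -0.2 -0.5]
(0.333, -0.2045, 0.0535) -> cm [-0.02 -0.    3.54]
```

View pics/side6.png

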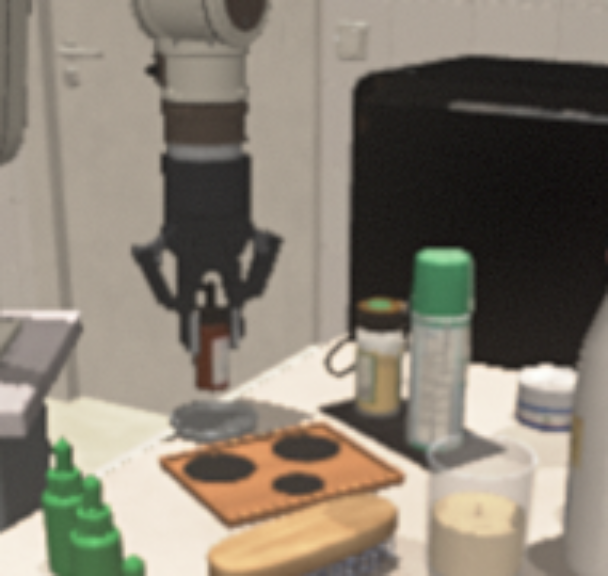

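The dropper, at crop (212,355), is upright above the saucer at (213,420), and the side detector agrees with the saucer position. I'll lower and release.

Request:
{"op": "arm_command", "data": {"translation": [[0, 0, 0.9], [0, 0, 1.8], [0, 0, 2.7], [0, 0, 3.2], [0, 0, 3.5]], "turn": [0, 0, 0, 0, 0], "hand": [1, 1, 1, 1, 1]}}

```text
clock: 14.9
eef_pos: [0.3321, -0.2038, 0.0533]
tool_rot: [0.528, 0.849, -0.0, -0.001]
ft_force: [-7.1, 1.8, 35.6]
grip_width: 0.0305
```

Request:
{"op": "arm_command", "data": {"translation": [[0, 0, 0], [0, 0, 0], [0, 0, 0], [0, 0, 0], [0, 0, 0]], "turn": [0, 0, 0, 0, 0], "hand": [1, 0.5, 0.3, 0.1, 0]}}

```text
clock: 15.32
eef_pos: [0.3325, -0.2038, 0.054]
tool_rot: [0.528, 0.849, 0.0, 0.0]
ft_force: [0.3, -0.1, 1.0]
grip_width: 0.0771
```

Request:
{"op": "arm_command", "data": {"translation": [[0, 0, 0], [0, 0, -1], [0, 0, -3], [0, 0, -6], [0, 0, -9]], "turn": [0, 0, 0, 0, 0], "hand": [0, 0, 0, 0, 0]}}

```text
clock: 15.73
eef_pos: [0.3314, -0.203, 0.1443]
tool_rot: [0.528, 0.849, 0.0, -0.001]
ft_force: [0.3, -0.7, -0.2]
grip_width: 0.0854
```

Request:
{"op": "arm_command", "data": {"translation": [[0, 0, -3], [0, 0, -6], [0, 0, -9], [0, 0, -9], [0, 0, -9]], "turn": [0, 0, 0, 0, 0], "hand": [0, 0, 0, 0, 0]}}

```text
clock: 16.15
eef_pos: [0.3334, -0.2043, 0.2356]
tool_rot: [0.528, 0.849, 0.0, 0.002]
ft_force: [0.4, 0.6, -1.1]
grip_width: 0.0853
```

```bash
python3 - <<'E'
from h import *
i2,D=camera('side'); b=i2[60:240,140:330]; a,Dt=camera('top'); a=a[135:270,155:335]
h=420; f=lambda q:cv2.resize(q,(h*q.shape[1]//q.shape[0],h),interpolation=cv2.INTER_CUBIC)
z=np.hstack([f(a),f(b)]); z=cv2.resize(z,(800,z.shape[0]*800//z.shape[1])); save('both7.png',z)
C=cloud('side',D); P=C[(C[...,2]>.015)&(C[...,2]<.062)&(abs(C[...,0]-.333)<.03)&(abs(C[...,1]+.2045)<.03)]; print('dropper body side-facing',len(P),P.mean(0),P[:,0].min(),P[:,0].max(),P[:,1].min())
deltas((.487,-.175,.24),(.487,-.175,.0657))
E
```

```text
dropper body side-facing 179 [ 0.33362102 -0.21563321  0.03898938] 0.3164655128965914 0.348704741747428 -0.2238456869757297
clock 16.25 pos [ 0.3318 -0.2033  0.2331] yaw_y 26.3 w 0.0853 F [ 0.3 -0.4 -1.1]
(0.487, -0.175, 0.24) -> cm [-4.34 15.16 -0.7 ]
(0.487, -0.175, 0.0657) -> cm [-4.35 15.17 16.73]
```

View pics/both7.png

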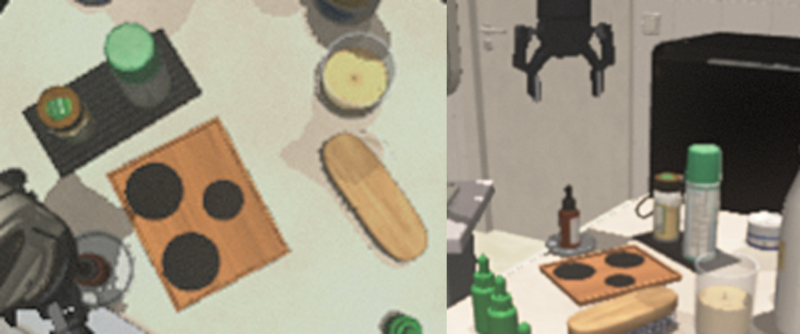

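Steps 1 and 2 look met: the dropper stands in the saucer at left (95,268) / right (570,220), with the can and jar upright on the mat. Now I'll put the jar back.

Request:
{"op": "arm_command", "data": {"translation": [[-1, 3.7, 0], [-2.1, 7.4, 0], [-3.2, 11.2, 0], [-4.3, 15.1, 0], [-4.3, 15.1, 0]], "turn": [0, 0, 0, 0, 0], "hand": [0, 0, 0, 0, 0]}}

```text
clock: 16.67
eef_pos: [0.4918, -0.1737, 0.2299]
tool_rot: [0.526, 0.85, 0.001, -0.001]
ft_force: [0.3, -1.2, -0.7]
grip_width: 0.0855
```

Request:
{"op": "arm_command", "data": {"translation": [[0, 0, 2], [0, 0, 4], [0, 0, 6], [0, 0, 6], [0, 0, 6]], "turn": [0, 0, 0, 0, 0], "hand": [0, 0, 0, 0, 0]}}

```text
clock: 17.08
eef_pos: [0.4847, -0.1746, 0.1715]
tool_rot: [0.528, 0.849, -0.001, -0.003]
ft_force: [0.2, 0.3, 0.9]
grip_width: 0.0856
```

```bash
python3 - <<'E'
from h import *
deltas((.4875,-.175,.0655))
E
```

```text
clock 17.08 pos [ 0.4847 -0.1746  0.1715] yaw_y 26.3 w 0.0856 F [0.2 0.3 0.9]
(0.4875, -0.175, 0.0655) -> cm [-0.2   0.27 10.6 ]
```

Request:
{"op": "arm_command", "data": {"translation": [[0, 0.1, 2.5], [0, 0.1, 5], [0, 0.1, 7.5], [0, 0.1, 9.6], [0, 0.1, 10.6]], "turn": [0, 0, 0, 0, 0], "hand": [0, 0, 0, 0, 0]}}

```text
clock: 17.5
eef_pos: [0.4865, -0.1746, 0.0663]
tool_rot: [0.528, 0.849, -0.0, -0.001]
ft_force: [0.3, 0.3, -0.7]
grip_width: 0.0853
```

Request:
{"op": "arm_command", "data": {"translation": [[0, 0, 0], [0, 0, 0], [0, 0, 0], [0, 0, 0], [0, 0, 0]], "turn": [0, 0, 0, 0, 0], "hand": [0, 0, 0, 0.2, 0.4]}}

```text
clock: 17.92
eef_pos: [0.4887, -0.1752, 0.0693]
tool_rot: [0.528, 0.849, 0.0, 0.001]
ft_force: [0.1, 0.3, 0.2]
grip_width: 0.0639
```

Request:
{"op": "arm_command", "data": {"translation": [[0, 0, 0], [0, 0, 0], [0, 0, 0], [0, 0, 0], [0, 0, 0]], "turn": [0, 0, 0, 0, 0], "hand": [0.6, 1, 1, 1, 1]}}

```text
clock: 18.33
eef_pos: [0.4879, -0.1752, 0.0688]
tool_rot: [0.528, 0.849, -0.0, 0.001]
ft_force: [-1.7, -0.1, 5.5]
grip_width: 0.0425
```

```bash
python3 - <<'E'
from h import *
deltas((.344,-.3025,.0657))
E
```

```text
clock 18.33 pos [ 0.4879 -0.1752  0.0688] yaw_y 26.3 w 0.0425 F [-1.7 -0.1  5.5]
(0.344, -0.3025, 0.0657) -> cm [ -5.04 -18.54   0.31]
```

Gripped 3 mm higher than before, so I'll set it down at z 0.069.

Request:
{"op": "arm_command", "data": {"translation": [[0, 0, -0.8], [0, 0, -2], [0, 0, -3.2], [-0.3, -1.1, -3.5], [-0.8, -3, -3.5]], "turn": [0, 0, 0, 0, 0], "hand": [1, 1, 1, 1, 1]}}

```text
clock: 18.75
eef_pos: [0.4658, -0.1954, 0.1041]
tool_rot: [0.527, 0.85, 0.0, 0.002]
ft_force: [-0.2, -0.5, -0.9]
grip_width: 0.0424
```

Request:
{"op": "arm_command", "data": {"translation": [[-0.7, -2.5, 0], [-1.4, -5, 0], [-2, -7.5, 0], [-2.7, -10, 0], [-3.3, -12, 0]], "turn": [0, 0, 0, 0, 0], "hand": [1, 1, 1, 1, 1]}}

```text
clock: 19.17
eef_pos: [0.3688, -0.2788, 0.1025]
tool_rot: [0.528, 0.849, -0.0, -0.001]
ft_force: [-0.0, 0.1, -0.2]
grip_width: 0.0426
```

Request:
{"op": "arm_command", "data": {"translation": [[-0.4, -1.6, 0], [-0.8, -2.9, 0], [-0.9, -3.5, 0], [-0.9, -3.5, 0], [-0.9, -3.5, 0]], "turn": [0, 0, 0, 0, 0], "hand": [1, 1, 1, 1, 1]}}

```text
clock: 19.58
eef_pos: [0.3436, -0.3015, 0.1027]
tool_rot: [0.528, 0.849, 0.0, -0.0]
ft_force: [0.2, -0.9, -1.3]
grip_width: 0.0423
```

```bash
python3 - <<'E'
from h import *
deltas((.344,-.3025,.069))
E
```

```text
clock 19.58 pos [ 0.3436 -0.3015  0.1027] yaw_y 26.2 w 0.0423 F [ 0.2 -0.9 -1.3]
(0.344, -0.3025, 0.069) -> cm [-0.1  -0.01  3.37]
```

Request:
{"op": "arm_command", "data": {"translation": [[-0.1, 0, 0.9], [-0.1, 0, 1.8], [-0.1, 0, 2.6], [-0.1, 0, 3.1], [-0.1, 0, 3.35]], "turn": [0, 0, 0, 0, 0], "hand": [1, 1, 1, 1, 1]}}

```text
clock: 20.0
eef_pos: [0.344, -0.3016, 0.0687]
tool_rot: [0.527, 0.85, 0.0, -0.001]
ft_force: [-5.6, 4.4, 24.8]
grip_width: 0.0425
```

Request:
{"op": "arm_command", "data": {"translation": [[0, 0, 0], [0, 0, 0], [0, 0, 0], [0, 0, 0], [0, 0, 0]], "turn": [0, 0, 0, 0, 0], "hand": [1, 0.4, 0.2, 0, 0]}}

```text
clock: 20.42
eef_pos: [0.3445, -0.3026, 0.0693]
tool_rot: [0.528, 0.849, -0.0, 0.0]
ft_force: [0.2, -0.0, 0.2]
grip_width: 0.0839
```

Request:
{"op": "arm_command", "data": {"translation": [[0, 0, 0], [0, 0, -1], [0, 0, -3], [0, 0, -6], [0, 0, -9]], "turn": [0, 0, 0, 0, 0], "hand": [0, 0, 0, 0, 0]}}

```text
clock: 20.83
eef_pos: [0.3436, -0.3019, 0.1596]
tool_rot: [0.528, 0.849, 0.0, -0.001]
ft_force: [1.3, -0.5, 0.1]
grip_width: 0.0855
```

Request:
{"op": "arm_command", "data": {"translation": [[0, 0, -3], [0, 0, -6], [0, 0, -8], [0, 0, -8], [0, 0, -8]], "turn": [0, 0, 0, 0, 0], "hand": [0, 0, 0, 0, 0]}}

```text
clock: 21.25
eef_pos: [0.345, -0.3031, 0.2406]
tool_rot: [0.528, 0.849, -0.0, 0.002]
ft_force: [0.4, -0.0, -0.4]
grip_width: 0.0851
```

```bash
python3 - <<'E'
from h import *
im,D=camera('top');C=cloud('top',D);Z=C[...,2];rr,cc=np.indices(D.shape)
m=(Z>.15)&(Z<.19)&(rr>140)&(rr<200)&(cc>170)&(cc<250); P=C[m]; print('can on mat',len(P),P.mean(0))
deltas((.532,-.249,.24))
E
```

```text
can on mat 389 [ 0.52776783 -0.25055247  0.17256141]
clock 21.30 pos [ 0.3443 -0.3024  0.2392] yaw_y 26.3 w 0.0854 F [-0.4 -0.6 -0.4]
(0.532, -0.249, 0.24) -> cm [-3.53 19.2  -0.08]
```

Request:
{"op": "arm_command", "data": {"translation": [[-0.7, 3.8, 0], [-1.4, 7.6, 0], [-2.1, 11.4, 0], [-2.8, 15.2, 0], [-3.5, 19.2, 0]], "turn": [0, 0, 0, 0, 0], "hand": [0, 0, 0, 0, 0]}}

```text
clock: 21.72
eef_pos: [0.5324, -0.2479, 0.2371]
tool_rot: [0.528, 0.849, -0.0, -0.002]
ft_force: [-0.1, -1.0, 0.7]
grip_width: 0.0855
```

Request:
{"op": "arm_command", "data": {"translation": [[0, 0, 0], [0, 0, 0], [0, 0, 0], [0, 0, 0], [0, 0, 0]], "turn": [0, 0, 0, 0, 0], "hand": [0, 0, 0, 0, 0]}}

```text
clock: 22.13
eef_pos: [0.5307, -0.2493, 0.2393]
tool_rot: [0.528, 0.849, -0.0, -0.0]
ft_force: [-0.4, -0.1, 0.2]
grip_width: 0.0856
```

```bash
python3 - <<'E'
from h import *
deltas((.532,-.249,.1435))
E
```

```text
clock 22.13 pos [ 0.5307 -0.2493  0.2393] yaw_y 26.2 w 0.0856 F [-0.4 -0.1  0.2]
(0.532, -0.249, 0.1435) -> cm [-0.04  0.14  9.58]
```

Request:
{"op": "arm_command", "data": {"translation": [[0, 0.1, 2.5], [0, 0.1, 5], [0, 0.1, 7.5], [0, 0.1, 9.2], [0, 0.1, 9.6]], "turn": [0, 0, 0, 0, 0], "hand": [0, 0, 0, 0, 0]}}

```text
clock: 22.55
eef_pos: [0.5298, -0.248, 0.1403]
tool_rot: [0.528, 0.849, -0.0, -0.003]
ft_force: [-0.3, 0.9, 0.1]
grip_width: 0.0853
```

Request:
{"op": "arm_command", "data": {"translation": [[0, 0, 0], [0, 0, 0], [0, 0, 0], [0, 0, 0], [0, 0, 0]], "turn": [0, 0, 0, 0, 0], "hand": [0, 0, 0, 0.2, 0.35]}}

```text
clock: 22.97
eef_pos: [0.5336, -0.2488, 0.1448]
tool_rot: [0.528, 0.849, 0.0, 0.001]
ft_force: [0.6, -0.1, -0.3]
grip_width: 0.0638
```

Request:
{"op": "arm_command", "data": {"translation": [[0, 0, 0], [0, 0, 0], [0, 0, 0], [0, 0, 0], [0, 0, 0]], "turn": [0, 0, 0, 0, 0], "hand": [0.5, 1, 1, 1, 1]}}

```text
clock: 23.38
eef_pos: [0.5336, -0.2489, 0.1446]
tool_rot: [0.528, 0.849, -0.0, 0.001]
ft_force: [0.1, -0.7, 5.8]
grip_width: 0.0454
```

```bash
python3 - <<'E'
from h import *
deltas((.417,-.2615,.1435))
E
```

```text
clock 23.38 pos [ 0.5336 -0.2489  0.1446] yaw_y 26.3 w 0.0454 F [ 0.1 -0.7  5.8]
(0.417, -0.2615, 0.1435) -> cm [  4.04 -11.01   0.09]
```

Request:
{"op": "arm_command", "data": {"translation": [[0, 0, -0.7], [0, 0, -1.8], [0, 0, -3], [0.4, -1.2, -3.2], [1, -2.8, -3.2]], "turn": [0, 0, 0, 0, 0], "hand": [1, 1, 1, 1, 1]}}

```text
clock: 23.8
eef_pos: [0.5044, -0.2517, 0.1757]
tool_rot: [0.527, 0.85, 0.0, 0.001]
ft_force: [-0.9, -0.3, -3.2]
grip_width: 0.0455
```

Request:
{"op": "arm_command", "data": {"translation": [[0.7, -2, 0], [1.5, -4, 0], [2.2, -6, 0], [2.8, -7.4, 0], [3, -8.1, 0]], "turn": [0, 0, 0, 0, 0], "hand": [1, 1, 1, 1, 1]}}

```text
clock: 24.22
eef_pos: [0.4148, -0.2601, 0.1747]
tool_rot: [0.528, 0.849, -0.0, -0.002]
ft_force: [0.4, -0.6, -2.1]
grip_width: 0.0457
```

Request:
{"op": "arm_command", "data": {"translation": [[0, 0, 0], [0, 0, 0], [0, 0, 0], [0, 0, 0], [0, 0, 0]], "turn": [0, 0, 0, 0, 0], "hand": [1, 1, 1, 1, 1]}}

```text
clock: 24.63
eef_pos: [0.4183, -0.2607, 0.1752]
tool_rot: [0.527, 0.85, 0.0, 0.0]
ft_force: [-0.0, -0.5, -1.3]
grip_width: 0.0457
```

```bash
python3 - <<'E'
from h import *
deltas((.4175,-.2615,.1446))
E
```

```text
clock 24.63 pos [ 0.4183 -0.2607  0.1752] yaw_y 26.3 w 0.0457 F [-0.  -0.5 -1.3]
(0.4175, -0.2615, 0.1446) -> cm [-0.04 -0.1   3.06]
```

Request:
{"op": "arm_command", "data": {"translation": [[0, -0.1, 0.8], [0, -0.1, 1.6], [0, -0.1, 2.3], [0, -0.1, 2.8], [0, -0.1, 3.05]], "turn": [0, 0, 0, 0, 0], "hand": [1, 1, 1, 1, 1]}}

```text
clock: 25.05
eef_pos: [0.4162, -0.2614, 0.1446]
tool_rot: [0.528, 0.849, -0.0, -0.0]
ft_force: [-4.4, 1.5, 16.3]
grip_width: 0.0459
```

Request:
{"op": "arm_command", "data": {"translation": [[0, 0, 0], [0, 0, 0], [0, 0, 0], [0, 0, 0], [0, 0, 0]], "turn": [0, 0, 0, 0, 0], "hand": [1, 0.35, 0.2, 0, 0]}}

```text
clock: 25.47
eef_pos: [0.4168, -0.2614, 0.145]
tool_rot: [0.528, 0.849, 0.0, 0.0]
ft_force: [0.2, -0.1, -1.0]
grip_width: 0.0852
```

Request:
{"op": "arm_command", "data": {"translation": [[0, 0, 0], [0, 0, -1], [0, 0, -3], [0, 0, -6], [0, 0, -9]], "turn": [0, 0, 0, 0, 0], "hand": [0, 0, 0, 0, 0]}}

```text
clock: 25.88
eef_pos: [0.4159, -0.2608, 0.2359]
tool_rot: [0.528, 0.849, 0.0, -0.001]
ft_force: [0.1, -0.7, -0.6]
grip_width: 0.0853
```

Request:
{"op": "arm_command", "data": {"translation": [[-1, 3.5, -1], [-2, 7.5, -1], [-3, 11, -1], [-4, 14.5, -1], [-4, 14.5, -1]], "turn": [0, 0, 0, 0, 0], "hand": [0, 0, 0, 0, 0]}}

```text
clock: 26.3
eef_pos: [0.5698, -0.2311, 0.2432]
tool_rot: [0.526, 0.851, 0.001, 0.001]
ft_force: [-0.7, -1.0, -1.1]
grip_width: 0.0853
```

Request:
{"op": "arm_command", "data": {"translation": [[0, 0, 0], [0, 0, 0], [0, 0, 0], [0, 0, 0], [0, 0, 0]], "turn": [0, 0, 0, 0, 0], "hand": [0, 0, 0, 0, 0]}}

```text
clock: 26.72
eef_pos: [0.5633, -0.2334, 0.2458]
tool_rot: [0.528, 0.849, 0.0, 0.0]
ft_force: [1.1, -0.6, 0.0]
grip_width: 0.0856
```

```bash
python3 - <<'E'
from h import *
def hsvj(): pass
a0,D0=np.load('top0im.npy'),np.load('top0.npy'); s0=np.load('side0im.npy')
a,D=camera('top'); s,Ds=camera('side'); rr,cc=np.indices(D.shape)
near=lambda r,c,k:(rr-r)**2+(cc-c)**2<k*k
for t,d in(('start',D0),('now',D)):
    C=cloud('top',d);Z=C[...,2]
    for n,m in(('can',(Z>.15)&(Z<.2)&near(207,211,22)),('jar',(Z>.095)&(Z<.125)&near(240,231,16)),('pot',(Z>.03)&(Z<.05)&near(122,192,16)),('brush',(Z>.03)&(Z<.06)&near(215,306,40)),('candle',(Z>.03)&(Z<.06)&near(165,298,12)),('dropper',(Z>.085)&(Z<.12)&near(240,194,20))):
        print(t,n,m.sum(),np.round(C[m].mean(0),4) if m.any() else '')
h=420; f=lambda q:cv2.resize(q,(h*q.shape[1]//q.shape[0],h),interpolation=cv2.INTER_CUBIC)
z=np.hstack([f(a[135:270,155:335]),f(s[60:240,140:330])]); z=cv2.resize(z,(800,z.shape[0]*800//z.shape[1])); save('both8.png',z)
deltas()
E
```

```text
start can 385 [ 0.4147 -0.2631  0.1734]
start jar 276 [ 0.343  -0.3034  0.1086]
start pot 540 [ 0.6492 -0.1858  0.041 ]
start brush 1127 [ 0.4169 -0.4875  0.0455]
start candle 427 [ 0.5408 -0.4676  0.0439]
start dropper 0 
now can 386 [ 0.4123 -0.2634  0.1734]
now jar 279 [ 0.3417 -0.3023  0.1088]
now pot 8 [ 0.6224 -0.1756  0.0351]
now brush 1126 [ 0.4167 -0.4875  0.0455]
now candle 427 [ 0.5407 -0.4676  0.044 ]
now dropper 28 [ 0.3308 -0.2048  0.101 ]
clock 26.82 pos [ 0.5636 -0.2333  0.2456] yaw_y 26.2 w 0.0856 F [ 0.2 -0.1 -0.5]
```

View pics/both8.png

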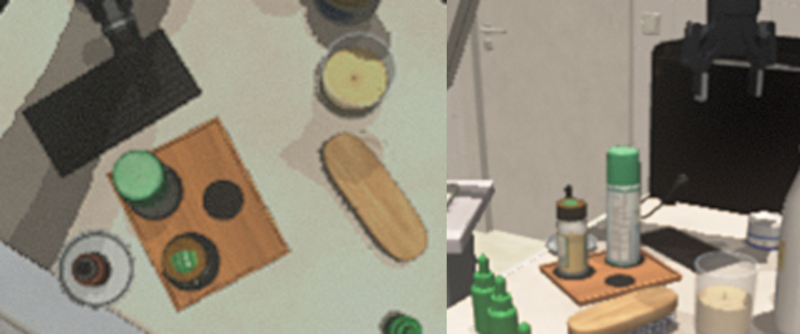

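The can at (140,178) and the jar at (187,262) are back on their discs. The dropper is central in the saucer at (93,268), and the brush and candle haven't moved. The arm hides the pot from above, but it stands in its place in the side view at (765,230). Handing in.

```bash
python3 -c "
from workcell import *
print(job_done())"
```

```text
the job is handed in; nothing more can be done
None
```

I moved the spray can and then the jar onto the mat and stood the dropper in the saucer. I then put the jar and the can back on their tray discs and handed in at about 27 s of robot time; handing in gave no verdict.

- **Positions:** By camera, the can ended about 2.5 mm and the jar about 2 mm from where they started. The dropper ended about 2–3 mm from the saucer's middle. All three stood upright and released, with the gripper well clear.
- **Bystanders:** The brush and candle had not measurably moved. The arm hid the pot from the top camera in the last check, so I judged it only by eye in the side view, where it stood in its place. The gripper never went down near it.
- **Forces:** Setting things down pressed with up to about 36 N at the wrist, the highest being the dropper in the saucer. That is well below the 120 N limit.

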